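Tuck a bracket under the hold-down leaf and hold it flat

TASK

Clear the moulding offcut off the granite base into the waste bin. Then take the bent metal bracket from its tray, lay its long leg flat on the stone and slide its plain edge, square and about centred, under the hinged hold-down leaf until it is fully home against the stop block, without lifting the leaf off its rest screws. Finish while holding the bracket: keep it pressed down firmly flat on the stone for its measurement, and leave the black reference block, the moulded wheel and the screwdriver where they are.

Things in the scene. Friction and masses are not known exactly. Their poses are not given: they have to be found in the camera images.
- granite: dark granite base, fixed, 300 x 240 x 60 mm high; origin at the centre of its underside, x axis along the 300 mm (towards the stop block and hinged leaf at its far end), y across, z up; the stone surface is 60 mm above the origin; the far 38 mm of it carry a steel stop block 150 mm wide and 28 mm high
- stop_foot (a point): middle of the foot of the stop block's near face, on the stone surface, 112 mm along x from the stone's centre; axes as the granite's. The bracket's plain edge is home when it meets this upright face
- leaf_lip (a point): middle of the near end of the steel hold-down leaf, at the height of its flat underside, 9 mm above the stone. Leaf 120 mm wide, 3 mm thick, lapping the stone for 64 mm before the stop; its last 10 mm turn up 6 mm as a lead-in. Nothing on it is higher than 32 mm above the stone
- leaf (a joint): hinge of the leaf, rad: 0 = down on its rest screws, grows as its near end lifts; it swings freely, 160 g, held down by its weight alone. The two rest screws, 7 mm diameter, stand under it 50 mm either side of its middle, 36 mm before the stop: the way in between them is 93 mm wide
- bracket_mid (a point): centre of the bracket's long leg, half-way through its thickness; x axis along the leg towards the plain edge, y across its width, z up. L of aluminium plate 5 mm thick, 50 mm wide: leg 150 mm long, at its -x end an upstand rises to 26 mm above the underside
- bracket_edge (a point): middle of the bracket's plain edge, 75 mm along +x from its centre, half-way through its thickness: the edge to be tucked
- bracket: the same bracket, about 115 g, centre of mass 9 mm from the leg's centre towards the upstand; origin at the centre of the leg's underside. It starts with its underside 24 mm above the table, on two ribs (18 mm wide, 90 mm long, 55 mm either side of the middle) of a low fixed tray, 200 x 110 mm, floor 6 mm thick
- offcut_center (a point): centre of the moulding offcut: a whitish translucent plastic sprue stub, upright round, 26 mm diameter and 26 mm high, with a runner stub 10 mm wide sticking out low along its +x axis to 30 mm from its centre; 17 g; stands on the stone where the bracket has to lie, half-way up it is 13 mm above the stone
- offcut: the same offcut; origin at the centre of its underside
- bin: open-topped grey waste bin, fixed, outside 150 (x) x 130 (y) x 95 mm high, walls 4 mm; origin at the centre of its underside. Bin and tray may stand on either side of the granite
- refblock: bystander: black reference block 55 x 36 x 12 mm with a small steel face, loose on a near corner of the granite; origin at the centre of its underside
- wheel: bystander: whitish translucent moulded wheel, 115 mm diameter and 31 mm high, lying loose on the table; origin at the centre of its underside
- driver: bystander: screwdriver 150 mm long, lying loose on the table; origin under it

How it is judged (in metres and radians):
On the way, in this order (a step that is already met when the one before it is completed fails the run):
1. the offcut lies in the bin, let go (x of offcut_center in the frame of bin between -0.071 and 0.071 m and y of offcut_center in the frame of bin between -0.061 and 0.061 m and height (world z) of offcut_center below 0.05 m and contact force between the fingers and offcut below 0.1 N), for 0.2 s.
2. the bracket's plain edge is home under the leaf, the leaf down on its screws (x of bracket_edge in the frame of stop_foot above -0.008 m and z of bracket_edge in the frame of stop_foot between 0 and 0.006 m and value of joint leaf below 0.02 rad and y of bracket_edge in the frame of stop_foot between -0.03 and 0.03 m), for 0.2 s.
At the end, for the whole second after the job is handed in: plain edge within 8 mm of the stop and 20 mm of its middle; bracket square within 0.1 rad, flat on the stone (0.03 rad, 2 mm), still pushed by the fingers (over 2.5 N) so it bears on the stone with over 4 N; leaf down on its screws (under 0.02 rad); offcut in the bin (x of bracket_edge in the frame of stop_foot above -0.008 m and y of bracket_edge in the frame of stop_foot between -0.02 and 0.02 m and z of each of bracket_edge, bracket_mid in the frame of stop_foot below 0.0045 m and angle between bracket's own z axis and vertical below 0.03 rad and angle between the x axis of bracket and the x axis of granite, either way round below 0.1 rad and contact force between the fingers and bracket above 2.5 N and contact force between bracket and granite above 4 N and linear speed of bracket below 0.02 m/s and value of joint leaf below 0.02 rad and x of offcut_center in the frame of bin between -0.071 and 0.071 m and y of offcut_center in the frame of bin between -0.061 and 0.061 m and height (world z) of offcut_center below 0.05 m); the arm keeps its last pose, push and grip.
It fails at once if the hold-down leaf is lifted (over 0.04 rad, about 2 mm at its near end) (value of joint leaf above 0.04 rad).
It fails at once if the reference block is shifted by over 20 mm (distance of refblock from where it was at the start of the episode above 0.02 m).
It fails at once if the moulded wheel is shifted by over 20 mm (distance of wheel from where it was at the start of the episode above 0.02 m).
It fails at once if the screwdriver is shifted by over 20 mm (distance of driver from where it was at the start of the episode above 0.02 m).
It also fails if it takes over 58 s, if anything falls off the work surface, if the arm or the gripper's body presses on something with over 40 N, if the wrist force passes 120 N, or if a joint passes its speed limit or range.

ROBOT

A 6-joint arm with a two-finger parallel gripper is mounted at the origin on the work surface. World frame = base frame: x ahead of the robot, y to its left, z up, the work surface at z = 0. Lengths are in mm, angles in rad, forces in N, time in s.
With the tool pointing down it reaches from about 300 to 775 mm from the base axis. Payload 14.6 kg.
Tool frame: the origin (TCP) lies midway between the tips of the shut fingers; the grasp point (between the pads) lies 19 mm behind it; y points along the fingers, z is the direction in which the jaws open and shut, and the axes are right-handed (so a half turn about y gives the same grasp; the last joint's range is limited). The gripper opens to 94 mm and grips with 3 to 60 N. Pads are 16 mm wide; open, the fingers measure 119 mm over their backs; the gripper's body (75 mm by 177 mm) begins 78 mm behind the grasp point.
Start: joints at [1.154, 0.3, 1.521, -0, 1.321, -0.067], TCP at [188.487, 516.683, 205.446] pointing down, gripper open.
Joint ranges: [-3.03, 3.03], [-0.79, 2.21], [0.23, 2.52], [-1.04, 4.18], [0, 3.07], [-2.55, 2.55]. Speed limits (rad/s): [2.22, 2.22, 2.57, 3.14, 3.14, 3.14].

INTERFACE

Orientations are given as [roll, pitch, yaw] about the fixed x, y, z axes, in that order (R = Rz(yaw) Ry(pitch) Rx(roll)).
In Python, from cell import manip gives the robot as it stands.
- The arm moves only by the tool play_rows, never from a script. Its argument "series" is a list of rows, each a list of 3 entries, a list of its own where there are three numbers: the shift along the tool's x, y, z in m, then the turn about the tool's y in rad, then the closure, from 0 (fully open) to 1 (shut). In form: [[[dx, dy, dz], twist, grip], ...]. A call has 1 to 20 rows; each row is the pose to reach, as a shift and turn from the pose measured when the call began, along the tool's axes at that moment; what a row does not reach only later rows make up. A row lasts 1/10 s, in which the tool goes at most 50 mm and 8.59 degrees, less where a joint would pass 70% of its speed; a pose out of reach is approached as far as the arm can. A call with a gripper value outside its range is refused whole. The fingers move at their own pace and stop on an object; "squeeze" is the grip in N (left out, the last holds). Time passes only in rows, so rows that repeat a pose let the fingers close. It gives the time, the measured TCP pose, the force and the opening at its end, in the units of the state.
- manip.read_state(): the state, without advancing time (a new reading comes with each control period).
- manip.camera(name): name is "scene" or "top" or "wrist"; returns the picture (384x512x3 uint8, red, green, blue); there is no depth.
- manip.camera_params(name): a dict with "K" (3x3 intrinsics, pixels), "rvec" (rotation vector, rad) and "tvec" (3), from world to camera coordinates, as OpenCV has them. Camera axes: x right, y down, z forward; pixel columns grow to the right and rows downward; lengths in mm; the calibration is good to about 2 mm. A picture is of the moment at which its call begins: read the wrist's pose just before it. camera_params takes no time and is no camera call; for the wrist camera it gives the pose at the moment of the call.
- manip.sign_off(): hands the job in, once; it reports no verdict.
The state is a dict: "clock": time; "joints": joint angles; "qd": joint speeds; "effort": joint torques, N m; "eef_pos": TCP position; "eef_rot": TCP orientation; "wrist_force": force on the tool from outside, world axes, zero at the start; "moment": the same for the moment, N m; "finger_gap": finger opening in mm.
Only numpy, scipy, OpenCV 4.12 (cv2) and the standard library are available. Lean on these libraries where they do the work, as an engineer would, in place of code of your own. Each camera call takes 0.05 s, during which the arm holds its last target. There are 200 camera calls.

## Working session

There is one attempt and no reset: what is moved stays moved. The work goes in short steps, Python scripts to look and compute and a tool call to move; the robot and the scene stay as the last step left them, time stands still between calls to the robot, and variables do not carry over. Pictures are saved under pics/ and viewed, about 8 in all and at most 12, crops included, and the job is handed in when it is done.

Besides the shell and the picture viewer there is one more tool, called after "Request:" as name(argument=value, ...) on one line, values as JSON. play_rows: Moves the arm, as the interface text tells. Its arguments: {"type":"object","properties":{"series":{"type":"array","items":{"type":"array"}},"squeeze":{"type":"number"}},"required":["series"]}

```bash
ls; mkdir -p pics
cat > h.py <<'E'
import numpy as np, cv2
from cell import manip
def P(n):
    p=manip.camera_params(n); return np.array(p["K"],float),cv2.Rodrigues(np.array(p["rvec"],float))[0],np.array(p["tvec"],float).ravel()
def ray(p,uv):
    K,R,t=p; d=R.T@np.linalg.inv(K)@np.array([uv[0],uv[1],1.]); return -R.T@t,d
def onz(p,uv,z):
    c,d=ray(p,uv); return c+d*(z-c[2])/d[2]
def proj(p,X):
    K,R,t=p; q=K@(R@np.asarray(X,float)+t); return q[:2]/q[2]
def snap(n,f):
    p=P(n); im=manip.camera(n); cv2.imwrite("pics/"+f,cv2.cvtColor(im,cv2.COLOR_RGB2BGR)); return p,im
E
python3 - <<'E'
from h import *
s=manip.read_state(); print({k:np.round(v,3) for k,v in s.items()})
a=snap("scene","a.png");b=snap("top","b.png")
for n in("scene","top","wrist"):
    K,R,t=P(n); print(n,K[0,0],K[0,2],K[1,2],-R.T@t,R[2])
cv2.imwrite("pics/top0.png",cv2.resize(cv2.imread("pics/b.png"),(800,600)))
E
```

```text
pics
{'clock': np.float64(0.0), 'joints': array([ 1.154,  0.3  ,  1.522, -0.   ,  1.321, -0.067]), 'qd': array([-0.001, -0.   ,  0.   ,  0.   ,  0.001,  0.001]), 'effort': array([ 2.0000e-03, -5.3181e+01, -3.5273e+01,  7.1000e-02,  2.4000e-02,
       -0.0000e+00]), 'eef_pos': array([188.425, 516.452, 204.902]), 'eef_rot': array([-1.572,  0.   , -0.35 ]), 'wrist_force': array([0.462, 0.813, 0.019]), 'moment': array([-0.037, -0.006,  0.033]), 'finger_gap': np.float64(94.115)}
scene 463.3484450456308 253.21300513157973 194.87633728054064 [1023.81789128  600.14211528  960.54916747] [-0.37645594 -0.5221566  -0.76526689]
top 436.57022234537226 256.79003172483584 191.05114714591252 [ 4.36990141e+02 -7.01841217e-01  1.18540411e+03] [ 0.11429885  0.00187923 -0.99344463]
wrist 291.7210730148531 259.2006791012953 187.36439612436757 [119.19545866 542.32875727 384.85114631] [ 0.24157578 -0.08987491 -0.96621097]
```

View pics/top0.png

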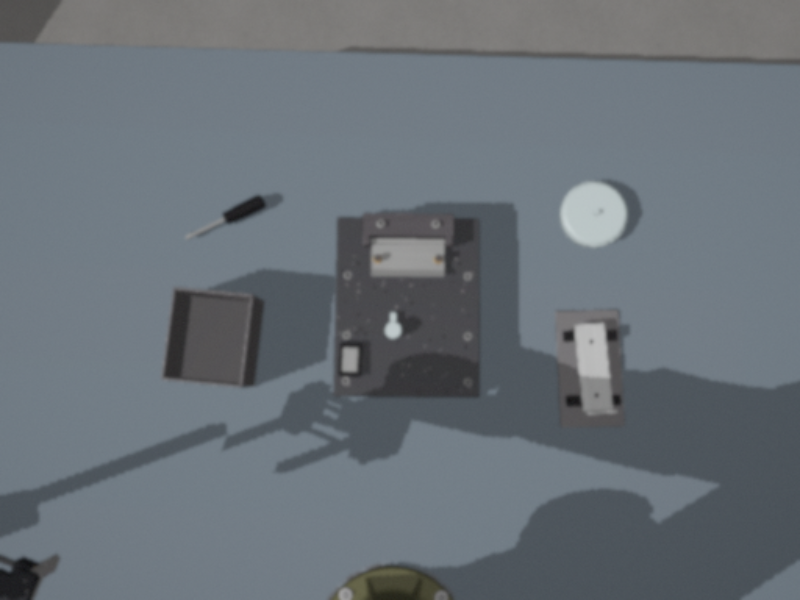

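View pics/a.png

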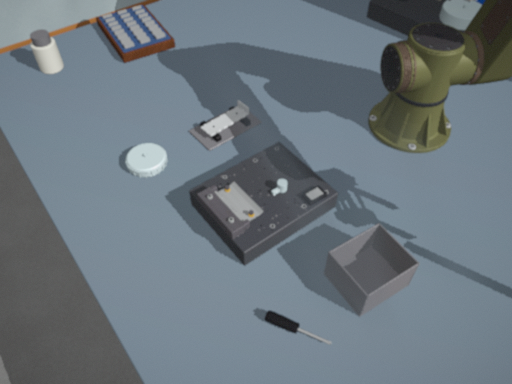

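The top view (800 px scale) shows the granite at (334–481, 217–397) with the offcut at (393,329). The bin is at (212,337) and the bracket in its tray at (595,368). The scene view puts the upstand at (240,112), on the robot side, so the plain edge already points to +x. Next I measure.

Run:
```python
from h import *
im=cv2.imread("pics/b.png"); p=P("top")
def c(x0,y0,w,h,k): return cv2.resize(im[y0:y0+h,x0:x0+w],None,fx=k,fy=k,interpolation=cv2.INTER_CUBIC)
A=c(205,130,110,130,4.5);B=c(350,190,55,90,6.5)
H=max(A.shape[0],B.shape[0]); pad=lambda q:cv2.copyMakeBorder(q,0,H-q.shape[0],0,0,cv2.BORDER_CONSTANT)
cv2.imwrite("pics/c.png",np.hstack([pad(A),pad(B)])[:600,:800])
s=1/1.5625
def w(u,v,z): return np.round(onz(p,(u*s-.2,v*s-.2),z),1)[:2]
print("granite",[w(*q,60) for q in((336,217),(479,217),(481,396),(334,397))])
print("bin rim",[w(*q,95) for q in((174,289),(263,295),(246,386),(164,378))])
print("tray",[w(*q,6) for q in((556,310),(619,310),(624,426),(559,427))])
hsv=cv2.cvtColor(im,cv2.COLOR_BGR2HSV)
m=((hsv[...,2]>140)).astype(np.uint8)
n,l,st,ce=cv2.connectedComponentsWithStats(m)
for i in range(1,n):
    if st[i,4]>15 and st[i,1]>80:
        cn=cv2.findContours((l==i).astype(np.uint8),0,1)[0][0]; print(st[i],ce[i].round(1),cv2.minAreaRect(cn))
```

```text
granite [array([701.9, 115.7]), array([ 708.9, -125. ]), array([ 410.4, -132.9]), array([401.9, 107.1])]
bin rim [array([567.8, 368.2]), array([562.2, 224.5]), array([416.3, 243.8]), array([425.1, 374.6])]
tray [array([ 560.9, -267.3]), array([ 564.1, -376.8]), array([ 365.5, -383.8]), array([ 360.7, -273. ])]
[ 357  115   44   44 1500] [378.6 136.9] ((378.70001220703125, 136.89999389648438), (43.00697326660156, 42.37451934814453), 18.43494987487793)
[238 154  45  19 749] [261.3 163. ] ((260.0, 163.0), (18.0, 44.0), 90.0)
[246 200  11  17 122] [251. 209.] ((251.0, 208.0), (16.0, 10.0), 90.0)
[368 207  22  36 707] [378.3 224.5] ((378.5, 224.5), (35.0, 21.0), 90.0)
[220 223   8  14 107] [223.4 229.7] ((223.5, 229.5), (13.0, 7.0), 90.0)
[217 377   8   7  41] [220.2 380.1] ((220.5, 380.0), (6.0, 7.0), 90.0)
```

View pics/c.png

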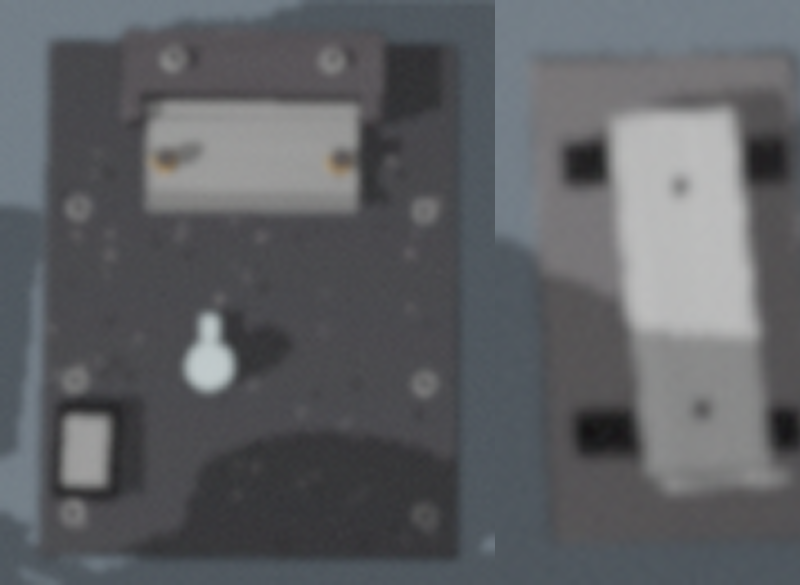

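Run:
```python
from h import *
p=P("top")
A=lambda u,v,z: np.round(onz(p,(205+u/4.5-.4,130+v/4.5-.4),z),1)[:2]
B=lambda u,v,z: np.round(onz(p,(350+(u-495)/6.5-.4,190+v/6.5-.4),z),1)[:2]
print("gran",[A(*q,60) for q in((49,42),(459,44),(461,556),(41,552))])
print("leaf lip",A(146,212,76),A(361,212,76)," stop far top",A(123,32,88),A(384,36,88), "leaf/stop",A(146,101,72),A(360,105,72))
print("offcut",A(209,366,86),A(209,315,70))
print("refblock",[A(*q,72) for q in((60,402),(117,405),(113,495),(58,490))])
print("bracket",[B(*q,29) for q in((609,113),(738,106),(768,460),(648,470))],"ups",B(665,490,50),B(787,482,50))
```

```text
gran [array([701.3, 114. ]), array([ 707.1, -125.6]), array([ 410.6, -131.4]), array([406. , 106.9])]
leaf lip [600.2  53.1] [603.8 -69.5]  stop far top [701.8  69.2] [703.7 -79.7] leaf/stop [665.4  55.5] [666.6 -67.8]
offcut [512.6  14.4] [542.8  15.5]
refblock [array([490.7,  98.3]), array([490.,  66.]), array([439.3,  66.5]), array([441.2,  97.5])]
bracket [array([ 535.9, -292.7]), array([ 540.3, -345.4]), array([ 397.5, -356.8]), array([ 392.1, -308.4])] ups [ 385.3 -309.5] [ 389.8 -357.7]
```

```bash
cat >> h.py <<'E'
from scipy.spatial.transform import Rotation as Ro
def go(x,y,z,yaw,s=None):
    s=s or manip.read_state(); R=Ro.from_euler("xyz",s["eef_rot"]).as_matrix()
    d=R.T@(np.array([x,y,z])-s["eef_pos"])/1000; tw=-(yaw-s["eef_rot"][2])
    print("clock",round(float(s["clock"]),2),"pos",np.round(s["eef_pos"],1),"rot",np.round(s["eef_rot"],3),"F",np.round(s["wrist_force"],1),"gap",round(float(s["finger_gap"]),1),"-> shift",np.round(d,4),"twist",round(float(tw),3))
E
python3 -c "
from h import *
go(512.6,14.4,130,0.02)"
```

```text
clock 0.1 pos [188.4 516.5 204.9] rot [-1.572  0.    -0.35 ] F [ 0.3 -0.   0.4] gap 93.8 -> shift [ 0.4766  0.0753 -0.3605] twist -0.37
```

Request:
play_rows(series=[[[0.477,0.075,-0.3605],-0.37,0.4],[[0.477,0.075,-0.3605],-0.37,0.4],[[0.477,0.075,-0.3605],-0.37,0.4],[[0.477,0.075,-0.3605],-0.37,0.4],[[0.477,0.075,-0.3605],-0.37,0.4],[[0.477,0.075,-0.3605],-0.37,0.4],[[0.477,0.075,-0.3605],-0.37,0.4],[[0.477,0.075,-0.3605],-0.37,0.4],[[0.477,0.075,-0.3605],-0.37,0.4],[[0.477,0.075,-0.3605],-0.37,0.4],[[0.477,0.075,-0.3605],-0.37,0.4],[[0.477,0.075,-0.3605],-0.37,0.4],[[0.477,0.075,-0.3605],-0.37,0.4],[[0.477,0.075,-0.3605],-0.37,0.4],[[0.477,0.075,-0.3605],-0.37,0.4],[[0.477,0.075,-0.3605],-0.37,0.4]], squeeze=15)

```text
clock: 1.7
eef_pos: [512.5, 15.5, 130.6]
eef_rot: [-1.572, 0.0, 0.022]
wrist_force: [0.3, -0.1, 0.7]
finger_gap: 56.3
```

Run:
```python
from h import *
p,im=snap("wrist","w1.png"); go(512.6,14.4,64,0.02)
print("tcp px",proj(p,[*manip.read_state()["eef_pos"][:2],86]),"off px",proj(p,[512.6,14.4,86]))
```

```text
clock 1.75 pos [512.6  15.5 130.6] rot [-1.572  0.     0.022] F [0.1 0.4 0.1] gap 56.2 -> shift [ 0.      0.0667 -0.001 ] twist 0.002
tcp px [259.35617764 204.13330899] off px [258.02210413 204.16292682]
```

View pics/w1.png

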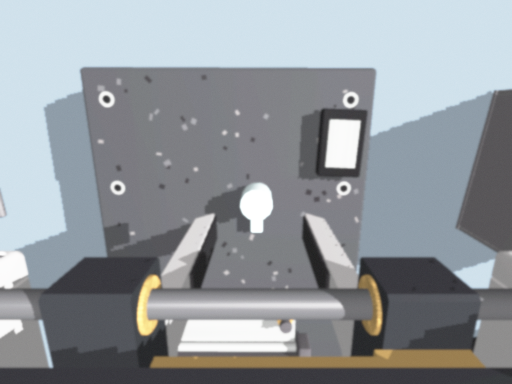

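The wrist view shows the offcut top at (257,203), matching the predicted (258,204). The grasp centre is good, so I descend, grip and lift.

Request:
play_rows(series=[[[0,0.03,-0.001],0,0.4],[[0,0.05,-0.001],0,0.4],[[0,0.0665,-0.001],0,0.4],[[0,0.0665,-0.001],0,0.4],[[0,0.0665,-0.001],0,0.9],[[0,0.0665,-0.001],0,0.9],[[0,0.0665,-0.001],0,0.9],[[0,0.0665,-0.001],0,0.9],[[0,0.0665,-0.001],0,0.9],[[0,0.0665,-0.001],0,0.9],[[0,0.04,-0.001],0,0.9],[[0,0,-0.001],0,0.9],[[0,-0.04,-0.001],0,0.9],[[0,-0.04,-0.001],0,0.9]])

```text
clock: 3.15
eef_pos: [514.5, 14.4, 175.6]
eef_rot: [-1.572, -0.008, 0.022]
wrist_force: [1.3, -0.2, -0.2]
finger_gap: 25.2
```

Run:
```python
from h import *
go(493,303,165,-0.05)
```

```text
clock 3.15 pos [514.5  14.4 175.6] rot [-1.572 -0.008  0.022] F [ 1.3 -0.2 -0.2] gap 25.2 -> shift [-0.0153  0.0101  0.289 ] twist 0.072
```

Gap 25.2 mm means the offcut is held. I go over the bin, down to tip z≈50, release and rise.

Request:
play_rows(series=[[[-0.004,0.0,0.05],0.02,0.9],[[-0.008,0.0,0.1],0.04,0.9],[[-0.015,0.005,0.16],0.07,0.9],[[-0.02,0.01,0.22],0.07,0.9],[[-0.02,0.01,0.289],0.07,0.9],[[-0.02,0.01,0.289],0.07,0.9],[[-0.02,0.01,0.289],0.07,0.9],[[-0.02,0.01,0.289],0.07,0.9],[[-0.02,0.05,0.289],0.07,0.9],[[-0.02,0.09,0.289],0.07,0.9],[[-0.02,0.125,0.289],0.07,0.9],[[-0.02,0.125,0.289],0.07,0.9],[[-0.02,0.125,0.289],0.07,0.45],[[-0.02,0.125,0.289],0.07,0.45],[[-0.02,0.125,0.289],0.07,0.45],[[-0.02,0.125,0.289],0.07,0.45],[[-0.02,0.09,0.289],0.07,0.45],[[-0.02,0.05,0.289],0.07,0.45],[[-0.02,0.0,0.289],0.07,0.45],[[-0.02,-0.01,0.289],0.07,0.45]])

```text
clock: 5.15
eef_pos: [489.7, 303.9, 191.5]
eef_rot: [-1.567, -0.016, -0.048]
wrist_force: [0.5, 0.7, 0.6]
finger_gap: 51.8
```

Run:
```python
from h import *
snap("wrist","w2.png"); 
go(391,-333,180,-1.571+.095)
```

```text
clock 5.2 pos [489.5 303.7 190.3] rot [-1.568 -0.015 -0.048] F [-0.2  0.1  0. ] gap 51.8 -> shift [-0.068   0.0073 -0.6407] twist 1.428
```

View pics/w2.png

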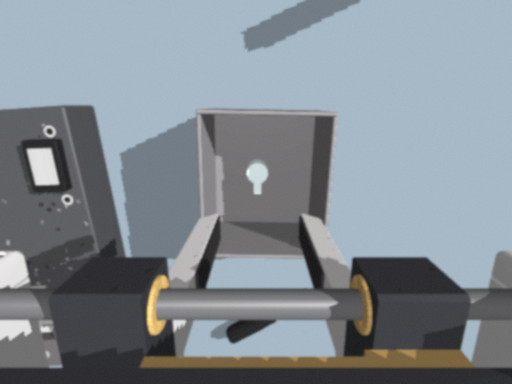

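The offcut lies in the bin at (257,172), let go. Next I hover over the bracket's upstand.

Request:
play_rows(series=[[[-0.004,0.005,-0.045],0.1,0.55],[[-0.01,0.005,-0.095],0.22,0.55],[[-0.016,0.005,-0.145],0.35,0.55],[[-0.021,0.005,-0.195],0.48,0.55],[[-0.026,0.005,-0.245],0.6,0.55],[[-0.031,0.005,-0.295],0.72,0.55],[[-0.036,0.005,-0.345],0.85,0.55],[[-0.042,0.005,-0.395],0.97,0.55],[[-0.047,0.005,-0.445],1.1,0.55],[[-0.053,0.005,-0.495],1.22,0.55],[[-0.058,0.005,-0.545],1.34,0.55],[[-0.063,0.005,-0.595],1.43,0.55],[[-0.068,0.005,-0.641],1.43,0.55],[[-0.068,0.005,-0.641],1.43,0.55],[[-0.068,0.005,-0.641],1.43,0.55],[[-0.068,0.005,-0.641],1.43,0.55],[[-0.068,0.005,-0.641],1.43,0.55],[[-0.068,0.005,-0.641],1.43,0.55]])

```text
clock: 7.0
eef_pos: [391.3, -332.4, 182.4]
eef_rot: [-1.556, 0.001, -1.476]
wrist_force: [-0.5, -1.5, -0.8]
finger_gap: 42.0
```

Run:
```python
from h import *
p,im=snap("wrist","w3.png"); 
go(391,-333,90,-1.571+.095)
cv2.imwrite("pics/w3b.png",cv2.resize(cv2.imread("pics/w3.png"),(800,600),interpolation=cv2.INTER_CUBIC))
K,R,t=p; print("cam",-R.T@t)
for X in([391,-333,50],[538,-319,29]): print(proj(p,X)*1.5625)
```

```text
clock 7.05 pos [ 391.3 -332.5  182.5] rot [-1.556e+00  1.000e-03 -1.477e+00] F [-0.3 -0.1 -0.7] gap 42.5 -> shift [ 0.0005  0.0925 -0.0017] twist -0.001
cam [ 382.56042344 -258.26276386  362.39850637]
[400.38586298 281.8443354 ]
[596.14090388 274.25915917]
```

View pics/w3b.png

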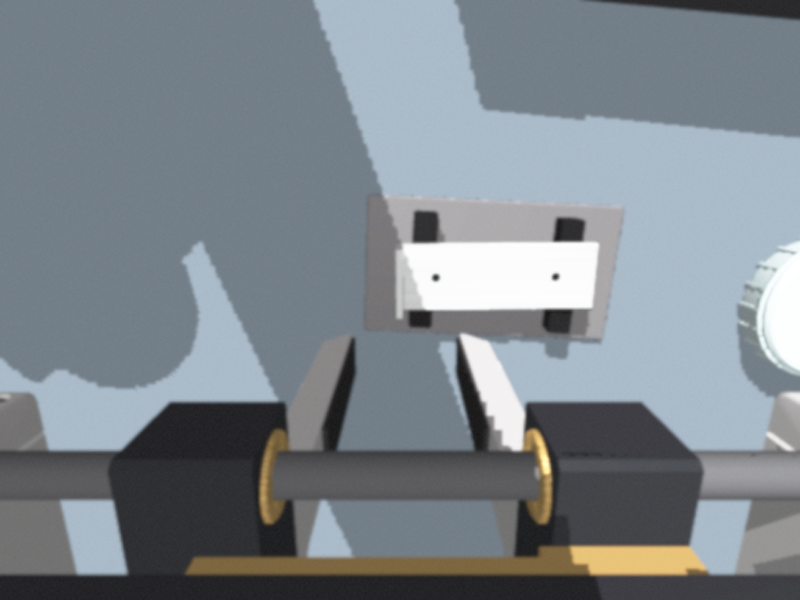

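The upstand shows at (400,284) and the plain edge at (596,275), within 2 px of prediction. I descend to about z 33 and check before gripping.

Request:
play_rows(series=[[[0,0.04,-0.001],0,0.55],[[0,0.08,-0.001],0,0.55],[[0,0.12,-0.001],0,0.55],[[0,0.14,-0.001],0,0.55],[[0,0.149,-0.001],0,0.55],[[0,0.149,-0.001],0,0.55],[[0,0.149,-0.001],0,0.55],[[0,0.149,-0.001],0,0.55]])

```text
clock: 7.85
eef_pos: [393.1, -332.8, 34.8]
eef_rot: [-1.554, -0.001, -1.477]
wrist_force: [-0.1, -0.8, 0.9]
finger_gap: 42.3
```

Run:
```python
from h import *
go(391,-333,31,-1.571+.095)
```

```text
clock 7.85 pos [ 393.1 -332.8   34.8] rot [-1.554e+00 -1.000e-03 -1.477e+00] F [-0.1 -0.8  0.9] gap 42.3 -> shift [ 0.      0.0038 -0.0022] twist -0.001
```

Request:
play_rows(series=[[[0,0.0035,-0.002],0,0.55],[[0,0.0035,-0.002],0,0.55],[[0,0.0035,-0.002],0,0.8],[[0,0.0035,-0.002],0,1.0],[[0,0.0035,-0.002],0,1.0],[[0,0.0035,-0.002],0,1.0],[[0,0.0035,-0.002],0,1.0],[[0,0.0035,-0.002],0,1.0],[[0,0.0035,-0.002],0,1.0],[[0,0.0035,-0.002],0,1.0]], squeeze=40)

```text
clock: 8.85
eef_pos: [391.1, -332.9, 31.2]
eef_rot: [-1.554, -0.001, -1.477]
wrist_force: [-0.1, 0.3, -1.2]
finger_gap: 4.8
```

Run:
```python
from h import *
go(391,-333,31,-1.571+.095)
```

```text
clock 8.85 pos [ 391.1 -332.9   31.2] rot [-1.554e+00 -1.000e-03 -1.477e+00] F [-0.1  0.3 -1.2] gap 4.8 -> shift [ 0.0001  0.0002 -0.0001] twist -0.001
```

Gap 4.8 mm on the 5 mm upstand, so it is held. I lift and let it settle.

Request:
play_rows(series=[[[0,-0.015,0],0,1.0],[[0,-0.04,0],0,1.0],[[0,-0.07,0],0,1.0],[[0,-0.1,0],0,1.0],[[0,-0.12,0],0,1.0],[[0,-0.125,0],0,1.0],[[0,-0.125,0],0,1.0],[[0,-0.125,0],0,1.0],[[0,-0.125,0],0,1.0]])

```text
clock: 9.75
eef_pos: [388.7, -332.7, 154.9]
eef_rot: [-1.556, 0.001, -1.476]
wrist_force: [1.1, 0.2, -1.7]
finger_gap: 5.0
```

Run:
```python
from h import *
go(434,-12,150,-1.549)
```

```text
clock 9.75 pos [ 388.7 -332.7  154.9] rot [-1.556e+00  1.000e-03 -1.476e+00] F [ 1.1  0.2 -1.7] gap 5.0 -> shift [-0.315   0.0063  0.0752] twist 0.073
```

Request:
play_rows(series=[[[-0.025,0,0.006],0.01,1.0],[[-0.055,0,0.013],0.02,1.0],[[-0.09,0,0.021],0.03,1.0],[[-0.13,0,0.031],0.04,1.0],[[-0.17,0,0.041],0.05,1.0],[[-0.21,0,0.05],0.06,1.0],[[-0.25,0,0.06],0.07,1.0],[[-0.28,0,0.067],0.073,1.0],[[-0.305,0,0.073],0.073,1.0],[[-0.315,0,0.075],0.073,1.0],[[-0.315,0,0.075],0.073,1.0],[[-0.315,0,0.075],0.073,1.0],[[-0.315,0,0.075],0.073,1.0],[[-0.315,0,0.075],0.073,1.0]])

```text
clock: 11.15
eef_pos: [433.6, -12.8, 156.3]
eef_rot: [-1.556, 0.002, -1.551]
wrist_force: [0.6, 0.5, -1.6]
finger_gap: 4.7
```

Run:
```python
from h import *
go(434,-12,75,-1.549)
pt,t=snap("top","t4.png"); ps,s=snap("scene","s4.png"); pw,w=snap("wrist","w4.png")
A=cv2.cvtColor(cv2.resize(t[120:265,195:325],None,fx=3,fy=3,interpolation=2),4)
B=cv2.cvtColor(cv2.resize(s[120:265,170:350],None,fx=2.2,fy=2.2,interpolation=2),4)
C=cv2.cvtColor(w[:210],4)
H=max(A.shape[0],B.shape[0]);f=lambda q:cv2.copyMakeBorder(q,0,H-q.shape[0],0,0,0)
D=np.hstack([f(A),f(B)]);print(D.shape)
cv2.imwrite("pics/v4.png",D); cv2.imwrite("pics/w4c.png",cv2.resize(cv2.cvtColor(w,4),(800,600)))
```

```text
clock 11.15 pos [433.6 -12.8 156.3] rot [-1.556  0.002 -1.551] F [ 0.6  0.5 -1.6] gap 4.7 -> shift [-0.0007  0.0813 -0.0008] twist -0.002
(435, 786, 3)
```

View pics/w4c.png

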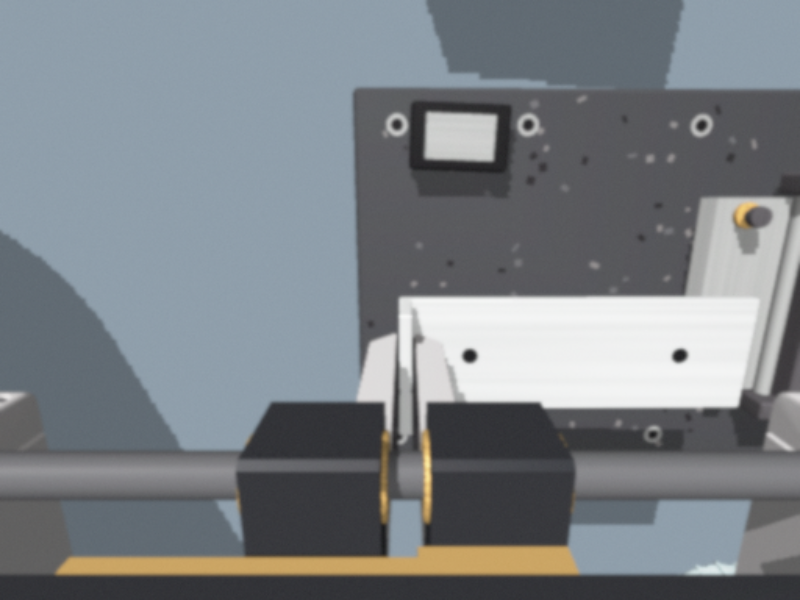

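The wrist view shows the bracket's long edge, (410,297)–(757,298), parallel to the granite's edge at row 90. Its plain edge at x≈757 is still short of the stop. I lower to about 8 mm above the stone, well before the leaf.

Request:
play_rows(series=[[[0,0.02,-0.001],0,1.0],[[0,0.045,-0.001],0,1.0],[[0,0.065,-0.001],0,1.0],[[0,0.078,-0.001],0,1.0],[[0,0.081,-0.001],0,1.0],[[0,0.081,-0.001],0,1.0],[[0,0.081,-0.001],0,1.0],[[0,0.081,-0.001],0,1.0]])

```text
clock: 12.1
eef_pos: [434.3, -12.4, 76.0]
eef_rot: [-1.554, 0.002, -1.55]
wrist_force: [0.5, -0.1, -0.9]
finger_gap: 4.5
```

Run:
```python
from h import *
go(434,-12,67,-1.549)
pt,t=snap("top","t5.png"); ps,s=snap("scene","s5.png")
A=cv2.cvtColor(cv2.resize(t[130:265,205:315],None,fx=3.3,fy=3.3,interpolation=2),4)
B=cv2.cvtColor(cv2.resize(s[140:260,180:340],None,fx=2.7,fy=2.7,interpolation=2),4)
H=max(A.shape[0],B.shape[0]);f=lambda q:cv2.copyMakeBorder(q,0,H-q.shape[0],0,0,0)
D=np.hstack([f(A),f(B)]);print(D.shape)
cv2.imwrite("pics/v5.png",D)
```

```text
clock 12.1 pos [434.3 -12.4  76. ] rot [-1.554  0.002 -1.55 ] F [ 0.5 -0.1 -0.9] gap 4.5 -> shift [-0.0003  0.009  -0.0004] twist -0.001
(446, 795, 3)
```

View pics/v5.png

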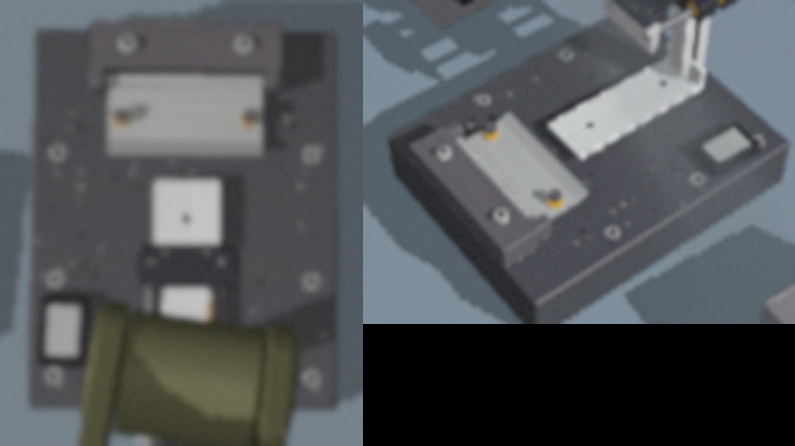

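The bracket is square, with its middle at column 186 against 184.5 for the leaf. The edge is about 19 mm short of the lip. I set it down gently.

Request:
play_rows(series=[[[0,0.003,0],0,1.0],[[0,0.005,0],0,1.0],[[0,0.007,0],0,1.0],[[0,0.008,0],0,1.0],[[0,0.009,0],0,1.0],[[0,0.009,0],0,1.0],[[0,0.009,0],0,1.0],[[0,0.009,0],0,1.0]])

```text
clock: 13.0
eef_pos: [434.3, -12.3, 67.2]
eef_rot: [-1.555, 0.002, -1.55]
wrist_force: [-3.9, 0.3, 6.5]
finger_gap: 4.7
```

Run:
```python
from h import *
go(434,-12,66,-1.549); print(manip.read_state()["moment"])
```

```text
clock 13.0 pos [434.3 -12.3  67.2] rot [-1.555  0.002 -1.55 ] F [-3.9  0.3  6.5] gap 4.7 -> shift [-0.0003  0.0012 -0.0003] twist -0.001
[-0.02023861  0.88350446 -0.04196569]
```

Request:
play_rows(series=[[[0,0.002,0],0,1.0],[[0,0.003,0],0,1.0],[[0,0.003,0],0,1.0],[[0,0.003,0],0,1.0]])

```text
clock: 13.4
eef_pos: [434.4, -12.3, 66.9]
eef_rot: [-1.555, 0.002, -1.55]
wrist_force: [-23.4, 1.4, 51.6]
finger_gap: 4.5
```

Run:
```python
from h import *
pw,w=snap("wrist","w6.png")
go(434,-12,66,-1.549); s=manip.read_state(); print(s["moment"])
cv2.imwrite("pics/w6c.png",cv2.resize(cv2.cvtColor(w[150:330,230:512],4),None,fx=2.8,fy=2.8,interpolation=2))
x,y,z=s["eef_pos"]
for e in(0,2,4):
  for dy in(-25,25): print(e,(proj(pw,[x+147.5,y+3.2+dy,65+e])-[230,150])*2.8, (proj(pw,[x+60,y+3.2+dy,65+e*.4])-[230,150])*2.8)
```

```text
clock 13.45 pos [434.4 -12.3  66.9] rot [-1.554  0.002 -1.55 ] F [-24.1   1.1  51.1] gap 4.6 -> shift [-0.0003  0.0009 -0.0004] twist -0.001
[0.21738429 4.61324521 0.05834798]
0 [668.04637967 299.86638326] [319.14231137 296.39458026]
0 [711.61078882 106.05200156] [339.46362799 100.49076765]
2 [673.79787263 303.81687886] [320.1081186  297.96651492]
2 [718.19852448 108.28650843] [340.57869473 101.36479648]
4 [679.66070504 307.84384956] [321.08138527 299.55059047]
4 [724.92253102 110.56723729] [341.70296257 102.24603747]
```

View pics/w6c.png

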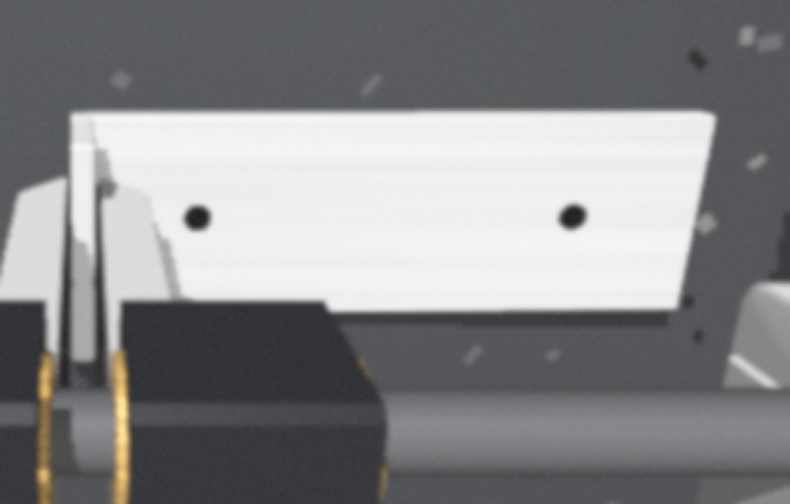

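The bracket lies on the stone and its outline agrees with an unraised edge to within about 2 mm; contact is firm. The arm is stiff, about 20 N/mm. To be sure it is flat, I ease the force and open a little so it settles by itself. Then I put the inner fingertip down on the leg and grip again.

Request:
play_rows(series=[[[0,0,0],0,1.0],[[0,0,0],0,1.0],[[0,0,0],0,0.85],[[0,0,0],0,0.85],[[0,0,0],0,0.85],[[0,0.001,0],0,0.85],[[0,0.0015,0],0,0.85],[[0,0.002,0],0,0.85],[[0,0.002,0],0,0.85],[[0,0.002,0],0,0.85]])

```text
clock: 14.45
eef_pos: [434.4, -12.3, 65.1]
eef_rot: [-1.555, 0.002, -1.55]
wrist_force: [-2.5, 0.9, 4.7]
finger_gap: 13.8
```

Run:
```python
from h import *
go(434,-12,65,-1.549); s=manip.read_state(); print(s["moment"])
pw,w=snap("wrist","w7.png")
a=cv2.imread("pics/w6.png",0)[150:270,230:512]; b=cv2.cvtColor(w,7)[150:270,230:512]
for n,q in(("w6",a),("w7",b)):
  m=(q>185).astype(np.uint8); k,l,st,ce=cv2.connectedComponentsWithStats(m); i=1+st[1:,4].argmax(); m=l==i
  # long-edge rows and plain-edge columns with sub-pixel from gray threshold
  for c in(140,180,220): 
    r=np.where(q[:,c]>140)[0]; print(n,"col",c,"rows",r.min(),r.max())
  for rr in(50,70,90,100): print(n,"row",rr,"edge col",np.where(m[rr])[0].max())
```

```text
clock 14.45 pos [434.4 -12.3  65.1] rot [-1.555  0.002 -1.55 ] F [-2.5  0.9  4.7] gap 13.8 -> shift [-0.0003  0.0001 -0.0004] twist -0.001
[-0.08696661  0.48523853  0.05205098]
w6 col 140 rows 39 110
w6 col 180 rows 39 110
w6 col 220 rows 39 110
w6 row 50 edge col 253
w6 row 70 edge col 249
w6 row 90 edge col 245
w6 row 100 edge col 242
w7 col 140 rows 40 111
w7 col 180 rows 40 111
w7 col 220 rows 40 111
w7 row 50 edge col 254
w7 row 70 edge col 250
w7 row 90 edge col 246
w7 row 100 edge col 244
```

The fingertip touches the leg at z 65.1, as it should, and the outline did not change on letting go, so the bracket is flat. I grip and start sliding.

Request:
play_rows(series=[[[0,0,0],0,1.0],[[0,0,0],0,1.0],[[0,0.0003,0],0,1.0],[[0,0.0003,0],0,1.0],[[0,0.0003,0],0,1.0],[[0,0.0003,0.002],0,1.0],[[0,0.0003,0.004],0,1.0],[[0,0.0003,0.007],0,1.0],[[0,0.0003,0.01],0,1.0],[[0,0.0003,0.01],0,1.0],[[0,0.0003,0.01],0,1.0]])

```text
clock: 15.6
eef_pos: [444.3, -12.1, 65.2]
eef_rot: [-1.555, 0.002, -1.55]
wrist_force: [-4.4, 0.3, 9.1]
finger_gap: 4.8
```

Run:
```python
from h import *
go(445,-12,65,-1.549); s=manip.read_state(); print(s["moment"])
```

```text
clock 15.6 pos [444.3 -12.1  65.2] rot [-1.555  0.002 -1.55 ] F [-4.4  0.3  9.1] gap 4.8 -> shift [-0.0001  0.0002  0.0007] twist -0.001
[-0.08208991  0.88793134  0.0253005 ]
```

Request:
play_rows(series=[[[0,0.0004,0.003],0,1.0],[[0,0.0005,0.006],0,1.0],[[0,0.0006,0.01],0,1.0],[[0,0.0006,0.014],0,1.0],[[0,0.0007,0.018],0,1.0],[[0,0.0008,0.022],0,1.0],[[0,0.0008,0.025],0,1.0],[[0,0.0008,0.025],0,1.0],[[0,0.0008,0.025],0,1.0]])

```text
clock: 16.5
eef_pos: [469.0, -11.5, 65.2]
eef_rot: [-1.556, 0.002, -1.55]
wrist_force: [-5.2, 0.6, 11.2]
finger_gap: 4.6
```

Run:
```python
from h import *
go(470,-11.5,65,-1.549); s=manip.read_state(); print(s["moment"])
pt,t=snap("top","t8.png"); ps,sc=snap("scene","s8.png")
A=cv2.cvtColor(cv2.resize(t[130:265,205:315],None,fx=3.3,fy=3.3,interpolation=2),4)
B=cv2.cvtColor(cv2.resize(sc[150:250,180:280],None,fx=4.4,fy=4.4,interpolation=2),4)
H=max(A.shape[0],B.shape[0]);f=lambda q:cv2.copyMakeBorder(q,0,H-q.shape[0],0,0,0)
cv2.imwrite("pics/v8.png",np.hstack([f(A),f(B)])[:,:800])
```

```text
clock 16.5 pos [469.  -11.5  65.2] rot [-1.556  0.002 -1.55 ] F [-5.2  0.6 11.2] gap 4.6 -> shift [-0.      0.0002  0.001 ] twist -0.001
[-0.04083101  1.21333803 -0.03121611]
```

View pics/v8.png

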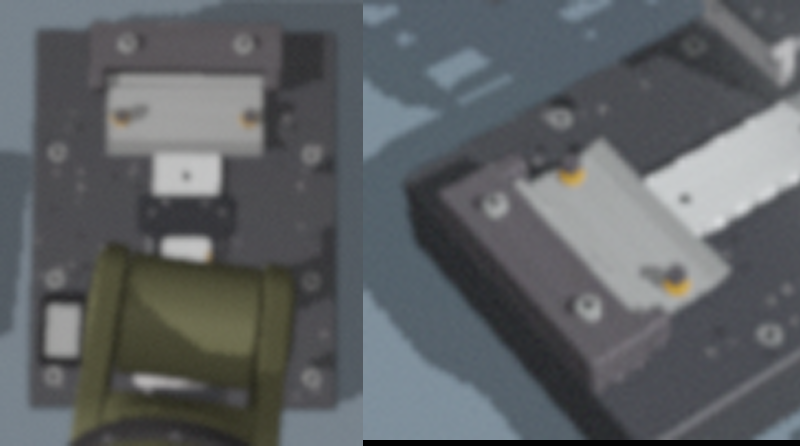

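The plain edge has gone under the lip (row 155 in the top view) and the leaf looks unmoved. I slide on to just short of the stop.

Request:
play_rows(series=[[[0,0.0004,0.003],0,1.0],[[0,0.0005,0.007],0,1.0],[[0,0.0006,0.011],0,1.0],[[0,0.0006,0.015],0,1.0],[[0,0.0007,0.019],0,1.0],[[0,0.0007,0.023],0,1.0],[[0,0.0008,0.027],0,1.0],[[0,0.0009,0.031],0,1.0],[[0,0.0009,0.035],0,1.0],[[0,0.001,0.039],0,1.0],[[0,0.0011,0.043],0,1.0],[[0,0.0011,0.043],0,1.0],[[0,0.0011,0.043],0,1.0]])

```text
clock: 17.9
eef_pos: [511.9, -10.7, 65.2]
eef_rot: [-1.556, 0.001, -1.55]
wrist_force: [-4.7, -0.4, 10.3]
finger_gap: 4.5
```

Run:
```python
from h import *
go(513,-11.5,65,-1.549); s=manip.read_state(); print(s["moment"])
```

```text
clock 17.9 pos [511.9 -10.7  65.2] rot [-1.556e+00  1.000e-03 -1.550e+00] F [-4.7 -0.4 10.3] gap 4.5 -> shift [0.0009 0.0002 0.0011] twist -0.001
[-0.07710813  0.96053571  0.06291336]
```

Request:
play_rows(series=[[[0,0.0004,0.001],0,1.0],[[0,0.0004,0.002],0,1.0],[[0,0.0004,0.003],0,1.0],[[0,0.0005,0.004],0,1.0],[[0,0.0005,0.005],0,1.0],[[0,0.0005,0.005],0,1.0]])

```text
clock: 18.5
eef_pos: [516.4, -10.6, 65.2]
eef_rot: [-1.558, 0.001, -1.55]
wrist_force: [-8.1, -0.4, 13.0]
finger_gap: 4.7
```

Run:
```python
from h import *
go(518,-11.5,65,-1.549)
```

```text
clock 18.5 pos [516.4 -10.6  65.2] rot [-1.558e+00  1.000e-03 -1.550e+00] F [-8.1 -0.4 13. ] gap 4.7 -> shift [0.001  0.0002 0.0016] twist -0.001
```

Request:
play_rows(series=[[[0,0.0004,0.001],0,1.0],[[0,0.0004,0.0015],0,1.0],[[0,0.0004,0.002],0,1.0],[[0,0.0004,0.002],0,1.0]])

```text
clock: 18.9
eef_pos: [517.8, -10.6, 65.2]
eef_rot: [-1.559, 0.001, -1.55]
wrist_force: [-8.1, -0.4, 12.0]
finger_gap: 4.4
```

Run:
```python
from h import *
go(518,-11.5,65,-1.549)
```

```text
clock 18.9 pos [517.8 -10.6  65.2] rot [-1.559e+00  1.000e-03 -1.550e+00] F [-8.1 -0.4 12. ] gap 4.4 -> shift [0.0009 0.0002 0.0002] twist -0.001
```

Request:
play_rows(series=[[[0,0.0004,0.001],0,1.0],[[0,0.0004,0.002],0,1.0],[[0,0.0004,0.003],0,1.0],[[0,0.0004,0.004],0,1.0],[[0,0.0004,0.004],0,1.0]])

```text
clock: 19.4
eef_pos: [519.7, -10.5, 65.2]
eef_rot: [-1.565, 0.002, -1.549]
wrist_force: [-21.8, -0.1, 22.5]
finger_gap: 4.4
```

Run:
```python
from h import *
go(522,-11.5,65,-1.549)
```

```text
clock 19.4 pos [519.7 -10.5  65.2] rot [-1.565  0.002 -1.549] F [-21.8  -0.1  22.5] gap 4.4 -> shift [0.0011 0.0002 0.0023] twist -0.0
```

The TCP stopped at x 519.7 with Fx −22 N, which puts the edge at about 667 against the stop face at about 668: it is home. I ease the forward push, keep a firm downward press and check.

Request:
play_rows(series=[[[0,0.0006,0.0005],0,1.0],[[0,0.0007,0.0005],0,1.0],[[0,0.0007,0.0005],0,1.0],[[0,0.0007,0.0005],0,1.0],[[0,0.0007,0.0005],0,1.0],[[0,0.0007,0.0005],0,1.0],[[0,0.0007,0.0005],0,1.0],[[0,0.0007,0.0005],0,1.0]])

```text
clock: 20.2
eef_pos: [519.6, -10.5, 65.2]
eef_rot: [-1.566, 0.002, -1.549]
wrist_force: [-9.2, 0.4, 15.8]
finger_gap: 4.5
```

Run:
```python
from h import *
go(519.7,-11.5,65,-1.549)
pt,t=snap("top","t9.png"); ps,sc=snap("scene","s9.png"); pw,w=snap("wrist","w9.png")
A=cv2.cvtColor(cv2.resize(t[130:265,205:315],None,fx=3,fy=3,interpolation=2),4)
B=cv2.cvtColor(cv2.resize(sc[150:250,180:280],None,fx=4.4,fy=4.4,interpolation=2),4)
C=cv2.cvtColor(cv2.resize(w,None,fx=.7,fy=.7),4)
H=440;f=lambda q:cv2.copyMakeBorder(q,0,max(0,H-q.shape[0]),0,0,0)
D=np.hstack([f(A),f(B)]); print(D.shape)
E0=cv2.imread("pics/t5.png"); d=np.abs(cv2.cvtColor(t,4).astype(int)-E0).max(2)
# leaf region change (top view) between before and now
print("leaf lip change top px",d[153:178,239:283].mean(), "control",d[100:125,100:140].mean())
S0=cv2.imread("pics/s5.png"); d=np.abs(cv2.cvtColor(sc,4).astype(int)-S0).max(2); print("scene leaf",d[190:225,215:235].mean(),"ctl",d[330:360,100:140].mean())
cv2.imwrite("pics/v9.png",D)
cv2.imwrite("pics/w9c.png",cv2.cvtColor(w,4))
```

```text
clock 20.2 pos [519.6 -10.5  65.2] rot [-1.566  0.002 -1.549] F [-9.2  0.4 15.8] gap 4.5 -> shift [0.001  0.0002 0.0001] twist -0.0
(440, 770, 3)
leaf lip change top px 27.951818181818183 control 3.019
scene leaf 2.1857142857142855 ctl 2.16
```

View pics/v9.png

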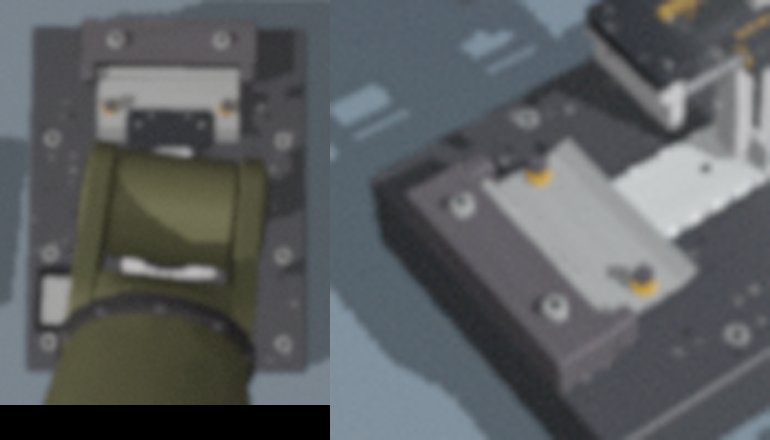

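View pics/w9c.png

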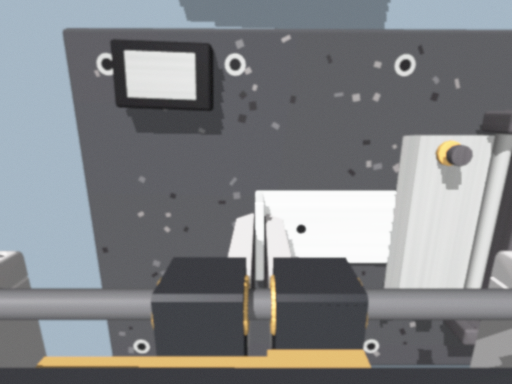

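The leaf region in the scene view is unchanged from before the tuck (difference 2.19 against 2.16 for plain background). About 86–87 mm of the leg shows before the lip (86 expected), and the bracket lies square. Handing in.

Run:
```python
from h import *
go(519.7,-11.5,65,-1.549); print(manip.sign_off())
```

```text
clock 20.35 pos [519.6 -10.5  65.2] rot [-1.566  0.002 -1.549] F [-11.   -0.1  16. ] gap 4.5 -> shift [0.001  0.0002 0.0001] twist -0.0
the job is handed in; nothing more can be done
None
```

I handed the job in at 20.4 s of the 58 s. The offcut is in the bin and the bracket is home under the leaf, still gripped and pressed down. The sign-off gives no verdict, so these are my own last checks:

- **Offcut:** the wrist view after release showed it near the middle of the bin, with the fingers clear.
- **Bracket home:** the slide stopped hard with 22 N of push. The gripper position puts the plain edge at x ≈ 667 mm, against about 668 mm measured for the stop face. About 86–87 mm of leg shows before the leaf's lip; 86 mm was expected.
- **Centred and square:** my estimate is within about 2 mm of the middle. The bracket was lined up with the stone to about 0.02 rad.
- **Flat and pressed:** I let the bracket settle on the stone before gripping it again, and its outline did not change. At hand-in the downward press was about 16 N with the 40 N grip setting unchanged.
- **Leaf:** the scene view of it is unchanged from before the tuck, so no lift is visible. This is only an image check; there is no reading of the hinge angle. The same comparison in the top view was not usable, because the arm covered part of the leaf.
- **Bystanders:** the reference block appears in place in the last wrist view. The arm never went near the wheel or the screwdriver, and I did not measure them again at the end.

The tool was tilted about 0.015 rad during the slide, easing to 0.005 at the end; I compensated for this while sliding. The first press on the stone, before the leaf, reached 51 N at the wrist, well under the 120 N limit.

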